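Step the selector dial four clicks and confirm

TASK

Advance the selector box on the desk by four steps: with a fingertip push the red post of its metal dial round clockwise, as seen from above, exactly four clicks from where it stands now and never past the fourth, leaving the dial resting in that click. Only then press the green button fully down and let it come up again. Push gently and pinch or lift nothing; leave the box and the loose things around it where they are.

Things in the scene. Friction and masses are not known exactly. Their poses are not given: they have to be found in the camera images.
- selector: Selector box, fixed to the desk: grey housing, black top panel, 170 mm along its x, 230 mm along its y, panel 50 mm above the desk. Origin at the centre of its underside, x to its back (brass tube unions), y to the dial's side, z up. Dial axis at x 0, y +35 mm, button axis at x -20, y -80 mm. Nine white ticks round the dial mark the clicks.
- dial_centre (a point): Point on the dial's vertical axis, level with the upper face of the metal disc (64 mm above the desk). The disc is 100 mm across; a black cap 24 mm across stands 3 mm above it in the middle. Axes as the box's.
- post_top (a point): Top centre of the red finger post on the dial: an upright round post 16 mm across (its foot 20 mm, 5 mm high) that stands 28 mm above the disc, its axis 42 mm from the dial's axis. It travels round with the dial; a red line on the disc runs from the middle towards it. It is to be pushed from the side.
- dial (a joint): Angle of the dial, rad, clockwise from above. Clicks every 0.5236 from 0 to 4.189, stops just beyond; starts at rest in one of the first four. At 0 the post stands 120 degrees anticlockwise (from above) of the box's +x. A sprung ball resists with up to 0.14 N m (3.5 N at the post); past half way (0.262) the dial snaps forward by itself into the next click and stays.
- enter_top (a point): Centre of the top face of the green push button, 28 mm across, 72 mm above the desk when up; moves down with the button. Its black collar, 44 mm across, stands 62 mm above the desk.
- enter (a joint): Travel of the green button, m: 0 up, 0.006 fully down; a spring returns it. Starts to move at 1.5 N, fully down at 5 N.
- marker_red: Loose bystander: white marker pen with red cap, 130 mm long, 15 mm across, lying along its y. Origin at the centre of its underside.
- note_pad: Loose bystander: yellow note pad 76 x 76 x 12 mm. Origin at the centre of its underside.
- screwdriver: Loose bystander: yellow-handled screwdriver 145 mm long, 27 mm across, lying along its y. Origin at the centre of its underside.
- torch: Loose bystander: black pocket torch 96 mm long, 27 mm across, lying along its y. Origin at the centre of its underside.
- tee: Loose bystander: small metal coaxial T-piece 30 x 45 x 14 mm. Origin at the centre of its underside.
- flange: Loose bystander: metal blank flange, a disc 40 mm across and 8 mm high. Origin at the centre of its underside.

How it is judged (in metres and radians):
On the way, in this order (a step that is already met when the one before it is completed fails the run):
1. the dial rests in the fourth click clockwise from its start (distance of post_top from where it was at the start of the episode between 0.0698 and 0.0753 m and velocity of joint dial between -0.2 and 0.2 rad/s), for 0.2 s.
2. the green button is fully down (value of joint enter above 0.005 m), for 0.02 s.
At the end, for the whole second after the job is handed in: The dial rests four clicks clockwise from its start (within a quarter click) and the green button has been fully down after that and is up again (less than 1 mm down) (distance of post_top from where it was at the start of the episode between 0.0698 and 0.0753 m and velocity of joint dial between -0.05 and 0.05 rad/s and value of joint enter below 0.001 m); the robot touches nothing.
It fails at once if the dial goes past the fourth click (by more than about half a click) (distance of post_top from where it was at the start of the episode above 0.078 m).
It fails at once if the button is pressed (more than half its travel) before the dial is in the fourth click, or while it is not there (value of joint enter above 0.003 m and (distance of post_top from where it was at the start of the episode below 0.0698 m or distance of post_top from where it was at the start of the episode above 0.0753 m)).
It fails at once if the dial, button or box is pinched or pushed with more than 38 N in all (a pinch counts from both sides) (contact force between the fingers and selector above 38 N).
It fails at once if a loose bystander is moved or lifted by more than 20 mm (distance of any of marker_red, note_pad, screwdriver, torch, tee, flange from where it was at the start of the episode above 0.02 m).
It also fails if it takes over 51 s, if anything falls off the work surface, if the arm or the gripper's body presses on something with over 40 N, if the wrist force passes 120 N, or if a joint passes its speed limit or range.

ROBOT

A 6-joint arm with a two-finger parallel gripper is mounted at the origin on a cart in front of the work surface, level with it; the furniture and walls round the work are solid. World frame = base frame: x ahead of the robot, y to its left, z up, the work surface at z = 0. Lengths are in mm, angles in rad, forces in N, time in s.
With the tool pointing down it reaches from about 350 to 775 mm from the base axis. Payload 7.3 kg.
Tool frame: the origin (TCP) lies at the very end of the fingers, on their centre line; the grasp point (between the pads) lies 19 mm behind it; z points along the fingers, y is the line along which they close (so a half turn about z gives the same grasp; the last joint's range is limited). The gripper opens to 92 mm and grips with 3 to 60 N. Pads are 19 mm wide; open, the fingers measure 130 mm over their backs; the gripper's body (75 mm by 190 mm) begins 47 mm behind the grasp point.
Start: joints at [1.04, 0.342, 1.524, -0, 1.275, -0.146], TCP at [197.059, 486.634, 226.741] pointing down, gripper open.
Joint ranges: [-2.53, 2.53], [-0.77, 2.02], [0.04, 2.7], [-1, 4.14], [0.28, 2.66], [-3.11, 3.11]. Speed limits (rad/s): [2.57, 2.57, 3.14, 3.14, 3.14, 3.14].

INTERFACE

Orientations are given as [roll, pitch, yaw] about the fixed x, y, z axes, in that order (R = Rz(yaw) Ry(pitch) Rx(roll)).
In Python, from plant import * gives the robot as it stands.
- The arm moves only by the tool arm_command, never from a script. Its arguments are lists of equal length, an entry for each row: "gripper": the finger opening in mm, from 0 to 91.8; "dp": the shift along the tool's x, y, z in units of 25 mm (1.0 is 25 mm), a list of three; "twist": the turn about the tool's z in units of 5 degrees (1.0 is 5 degrees). A call has exactly 5 rows; each row shifts and turns the commanded pose from where the row before left it, along the tool's axes as they then stand; what a row does not reach is not made up. A row lasts 1/8 s, in which the tool goes at most 62.5 mm and 10.7 degrees, less where a joint would pass 70% of its speed; a pose out of reach is approached as far as the arm can. A call is refused whole if a number of a shift passes 1 or a number of a turn 1, either way. A call with a gripper value outside its range is refused whole. The fingers move at their own pace and stop on an object; the grip force is fixed at half the most. Time passes only in rows, so rows that do not move let the fingers close, or fill a call up. It gives the time, the measured TCP pose, the force, the opening and the grip force at its end, in the units of the state.
- get_obs(): the state, without advancing time (a new reading comes with each control period).
- capture(name): name is "scene" or "top"; returns the picture (420x560x3 uint8, red, green, blue); there is no depth.
- get_calibration(name): a dict with "mtx" (3x3 intrinsics, pixels), "dist_coeffs" ([k1, k2, p1, p2, k3] as OpenCV has them; the pictures are not rectified), "position" and "attitude" of the camera in the world. Camera axes: x right, y down, z forward; pixel columns grow to the right and rows downward; lengths in mm; the calibration is good to about 2 mm. A picture is of the moment at which its call begins. get_calibration takes no time and is no camera call.
- close_job(): hands the job in; it is judged then, once.
The state is a dict: "time": time; "joint_positions": joint angles; "dq": joint speeds; "tau": joint torques, N m; "tool_pos": TCP position; "tcp_rot": TCP orientation; "contact_force": force on the tool from outside, world axes, zero at the start; "moment": the same for the moment, N m; "grip_width": finger opening in mm; "finger_force": force on a finger pad.
Only numpy, scipy, OpenCV 4.12 (cv2) and the standard library are available. Lean on these libraries where they do the work, as an engineer would, in place of code of your own. Each camera call takes 0.05 s, during which the arm holds its last target. There are 200 camera calls.

## Working session

There is one attempt and no reset: what is moved stays moved. The work goes in short steps, Python scripts to look and compute and a tool call to move; the robot and the scene stay as the last step left them, time stands still between calls to the robot, and variables do not carry over. Pictures are saved under pics/ and viewed, at most 10 in all, crops included, and the job is handed in when it is done.

Besides the shell and the picture viewer there is one more tool, called after "Request:" as name(argument=value, ...), one argument or row to a line, values as JSON. arm_command: Moves the arm, as the interface text tells. Its arguments: {"type":"object","properties":{"gripper":{"type":"array"},"dp":{"type":"array"},"twist":{"type":"array"}},"required":["gripper","dp","twist"]}

```bash
mkdir -p pics; ls
python3 - <<'E'
from plant import *
import cv2
o=get_obs();print(o)
for n in("scene","top"):
    im=capture(n);cv2.imwrite(f"pics/{n}0.png",im[:,:,::-1]);print(n,get_calibration(n))
E
```

```text
pics
{'time': 0.0, 'joint_positions': array([ 1.04003657e+00,  3.42699889e-01,  1.52505221e+00,  6.29118953e-06,
        1.27540327e+00, -1.45982098e-01]), 'dq': array([ 0.00173176, -0.00117214, -0.0012025 ,  0.00057546,  0.00059524,
       -0.00018709]), 'tau': array([-2.85926275e-03, -4.31247926e+01, -2.44216686e+01,  7.15565588e-02,
        5.60635119e-02, -8.05977766e-05]), 'tool_pos': array([196.81162104, 486.25487887, 226.04454117]), 'tcp_rot': array([-3.14004744e+00, -2.33270102e-04,  2.75681298e+00]), 'contact_force': array([ 0.74360631, -1.32993839, -0.39932578]), 'moment': array([-0.00775243, -0.00545709, -0.03878216]), 'finger_force': 0.0, 'grip_width': 92.02174493974336}
scene {'mtx': array([[468.62960425,   0.        , 275.59296577],
       [  0.        , 468.62960425, 211.04942439],
       [  0.        ,   0.        ,   1.        ]]), 'dist_coeffs': array([-0.08780118,  0.        ,  0.        ,  0.        ,  0.        ]), 'position': array([ 153.40421867, -416.40259948,  949.31194271]), 'attitude': array([-2.46533967,  0.00635712, -0.56820572])}
top {'mtx': array([[481.77953352,   0.        , 285.33971165],
       [  0.        , 481.77953352, 207.9784233 ],
       [  0.        ,   0.        ,   1.        ]]), 'dist_coeffs': array([-0.13257965,  0.        ,  0.        ,  0.        ,  0.        ]), 'position': array([ 340.11668814,  192.09919237, 1073.75445912]), 'attitude': array([-2.95704263, -0.01105256, -1.54598772])}
```

View pics/scene0.png

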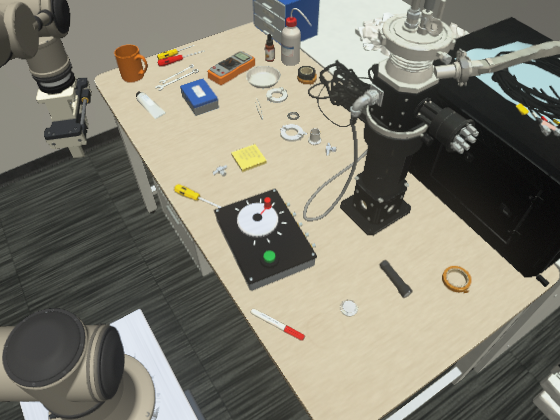

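View pics/top0.png

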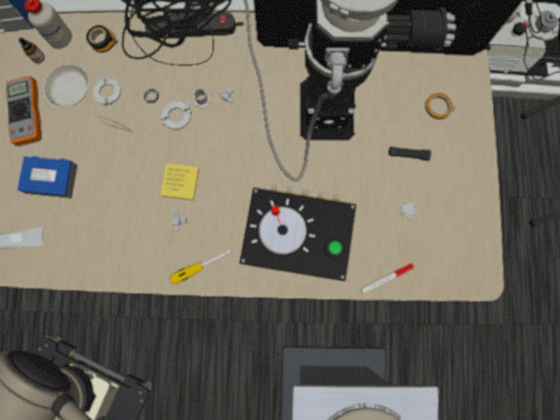

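The scene view shows the red post top at about (267,202), the white dial at (258,220) and the green button at (269,257). The top view shows the post at (276,211), the dial cap at (283,230) and the button at (335,248), with a hose loop behind the box ending near (296,180).

```bash
cat > h.py <<'E'
import numpy as np, cv2
from scipy.spatial.transform import Rotation as Rn
from plant import *
def cam(n):
    c=get_calibration(n);return c['mtx'],c['dist_coeffs'],np.array(c['position']),Rn.from_euler('xyz',c['attitude']).as_matrix()
def ray(n,uv):
    K,d,p,R=cam(n);q=cv2.undistortPoints(np.array([[uv]],float),K,d)[0,0]
    return p,R@np.array([q[0],q[1],1])
def onz(n,uv,z):
    p,r=ray(n,uv);return p+r*(z-p[2])/r[2]
def two(u1,u2):
    p,r=ray("scene",u1);q,s=ray("top",u2);A=np.stack([r,-s],1)
    t=np.linalg.lstsq(A,q-p,rcond=None)[0];a=p+r*t[0];b=q+s*t[1];return (a+b)/2,np.linalg.norm(a-b)
def blob(m,near,rad=60):
    n,l,st,c=cv2.connectedComponentsWithStats(m.astype(np.uint8))
    k=[i for i in range(1,n) if np.hypot(*(c[i]-near))<rad]
    i=max(k,key=lambda i:st[i,4]);return c[i],st[i],l==i
def proj(n,P):
    K,d,p,R=cam(n);return cv2.projectPoints(np.array(P,float).reshape(-1,3),cv2.Rodrigues(R.T)[0],-R.T@p,K,d)[0][:,0]
E
python3 - <<'E'
from h import *
near={"scene":dict(r=(267,202),g=(269,257),w=(258,220)),"top":dict(r=(276,211),g=(335,248),w=(283,230))}
S={}
for n in near:
    im=cv2.imread(f"pics/{n}0.png");hs=cv2.cvtColor(im,cv2.COLOR_BGR2HSV).astype(int);H,s,v=hs[...,0],hs[...,1],hs[...,2]
    M=dict(r=((H<10)|(H>170))&(s>130)&(v>80),g=(H>45)&(H<85)&(s>120)&(v>60),w=(s<60)&(v>150))
    for k in M:
        c,st,m=blob(M[k],near[n][k],20)
        if k=='w':
            cnt=max(cv2.findContours(m.astype(np.uint8),0,1)[0],key=cv2.contourArea);e=cv2.fitEllipse(cv2.convexHull(cnt));c=np.array(e[0]);print(n,e)
        S[n,k]=c;print(n,k,c,st)
print("green",onz("scene",S["scene","g"],71),onz("top",S["top","g"],71),two(S["scene","g"],S["top","g"]))
print("disc",onz("scene",S["scene","w"],64),onz("top",S["top","w"],64),two(S["scene","w"],S["top","w"]))
print("post",onz("scene",S["scene","r"],85),onz("top",S["top","r"],85),two(S["scene","r"],S["top","r"]))
# corners of box from top/scene black panel
for n,c in (("top",[(254,188),(356,204),(346,279),(241,263)]),("scene",[(277,190),(316,261),(251,277),(215,208)])):
    print(n,[onz(n,q,50)[:2].round() for q in c])
# the hose bottom
print("hose",two((306,219),(296,180)))
im=cv2.imread("pics/top0.png")[150:300,200:400];im2=cv2.imread("pics/scene0.png")[150:300,190:390]
cv2.imwrite("pics/c0.png",cv2.resize(np.vstack([np.hstack([im,im2])]),None,fx=2,fy=2,interpolation=cv2.INTER_CUBIC))
E
```

```text
scene r [267.2739726  202.52054795] [264 197   7  12  73]
scene g [268.94871795 255.83760684] [263 250  13  12 117]
scene ((256.87640380859375, 217.73095703125), (36.877227783203125, 40.205848693847656), 97.83385467529297)
scene w [256.87640381 217.73095703] [237 199  41  37 986]
top r [274.98360656 209.47540984] [271 205   8  10  61]
top g [334.59627329 247.23602484] [328 240  15  15 161]
top ((282.3600769042969, 229.9853057861328), (44.84340286254883, 45.41845703125), 92.89399719238281)
top w [282.3600769  229.98530579] [ 260  208   46   45 1455]
green [446.48724221  80.61735004  71.        ] [446.75280054  80.53740569  71.        ] (array([446.6215591 ,  80.58306541,  71.00258767]), np.float64(0.2746564010489864))
disc [482.25265655 192.47588892  64.        ] [481.34688678 190.74254844  64.        ] (array([481.12389471, 190.69810464,  66.63461186]), np.float64(0.3037364853530977))
post [519.36735718 204.13145413  85.        ] [521.16047687 207.27331624  85.        ] (array([521.70143638, 207.45184819,  80.28180758]), np.float64(0.670412640815221))
top [array([574., 255.]), array([544.,  32.]), array([382.,  53.]), array([410., 277.])]
scene [array([577., 251.]), array([536.,  23.]), array([390.,  67.]), array([416., 285.])]
hose (array([606.57261339, 162.17689898,   4.39208979]), np.float64(1.9170715372642262))
```

View pics/c0.png

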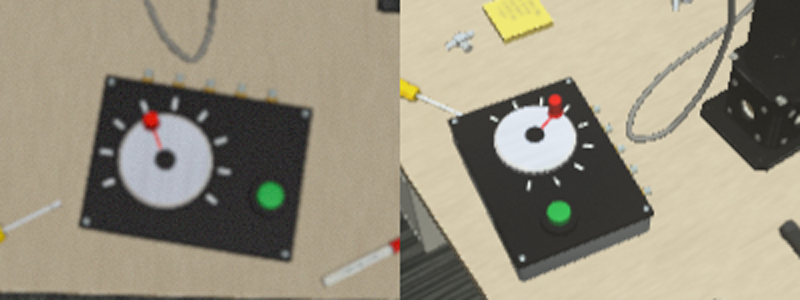

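The crop shows the red line pointing to the third-click tick. The measured post bearing is 22.4° in the world frame, which is 30.0° in the box frame (yaw about -7.6°), so the start is click 3 and the target is click 7. The dial centre is near (481.3,190.8) and the button near (446.6,80.6), 115.6 mm apart against a nominal 116.7 mm.

I'll close the fingers and go above the spot behind the post, at about (496,238).

Request:
arm_command(
  gripper=[0,0,0,0,0],
  dp=[
    [-0.98,-0.31,0.2],
    [-0.98,-0.31,0.2],
    [-0.98,-0.31,0.2],
    [-0.98,-0.31,0.2],
    [-0.98,-0.31,0.2],
  ],
  twist=[0,0,0,0,0],
)

```text
time: 0.72
tool_pos: [296.5, 404.0, 201.2]
tcp_rot: [-3.141, -0.0, 2.757]
contact_force: [0.7, 0.5, 0.1]
grip_width: 46.6
finger_force: 0.0
```

Request:
arm_command(
  gripper=[0,0,0,0,0],
  dp=[
    [-0.98,-0.31,0.2],
    [-0.98,-0.31,0.2],
    [-0.98,-0.31,0.2],
    [-0.98,-0.31,0.2],
    [-0.98,-0.31,0.2],
  ],
  twist=[0,0,0,0,0],
)

```text
time: 1.35
tool_pos: [395.5, 322.1, 176.2]
tcp_rot: [-3.141, -0.0, 2.757]
contact_force: [0.2, 0.4, -0.7]
grip_width: 1.1
finger_force: 0.0
```

Request:
arm_command(
  gripper=[0,0,0,0,0],
  dp=[
    [-0.98,-0.31,0.2],
    [-0.98,-0.31,0.2],
    [-0.98,-0.31,0.2],
    [-0.98,-0.31,0.2],
    [-0.98,-0.31,0.2],
  ],
  twist=[0,0,0,0,0],
)

```text
time: 1.98
tool_pos: [494.4, 240.3, 151.2]
tcp_rot: [-3.141, -0.001, 2.757]
contact_force: [0.3, 0.4, -0.5]
grip_width: -0.1
finger_force: 0.0
```

Request:
arm_command(
  gripper=[0,0,0,0,0],
  dp=[
    [0,0,0],
    [0,0,0],
    [0,0,0],
    [0,0,0],
    [0,0,0],
  ],
  twist=[-1,-1,-1,-1,-1],
)

```text
time: 2.6
tool_pos: [493.8, 240.8, 151.3]
tcp_rot: [-3.141, -0.001, -3.087]
contact_force: [-0.3, 0.8, -0.3]
grip_width: 0.1
finger_force: 0.0
```

Request:
arm_command(
  gripper=[0,0,0,0,0],
  dp=[
    [0,0,0],
    [0,0,0],
    [0,0,0],
    [0,0,0],
    [0,0,0],
  ],
  twist=[-1,-1,-1,-1,-1],
)

```text
time: 3.22
tool_pos: [493.8, 240.8, 151.3]
tcp_rot: [3.141, -0.001, -2.651]
contact_force: [-0.2, 0.2, 0.6]
grip_width: 0.3
finger_force: 0.0
```

Request:
arm_command(
  gripper=[0,0,0,0,0],
  dp=[
    [0,0,0],
    [0,0,0],
    [0,0,0],
    [0,0,0],
    [0,0,0],
  ],
  twist=[-1,-1,-0.4,0,0],
)

```text
time: 3.85
tool_pos: [494.0, 240.9, 151.7]
tcp_rot: [3.142, -0.0, -2.445]
contact_force: [0.1, 0.5, -0.2]
grip_width: 0.8
finger_force: 0.0
```

Request:
arm_command(
  gripper=[0,0,0,0,0],
  dp=[
    [0,0,0.75],
    [0,0,0.75],
    [0,0,0.75],
    [0,0,0.5],
    [0,0,0.25],
  ],
  twist=[0,0,0,0,0],
)

```text
time: 4.47
tool_pos: [493.9, 240.9, 76.1]
tcp_rot: [3.141, -0.001, -2.445]
contact_force: [0.3, -0.1, 0.6]
grip_width: 0.3
finger_force: 0.0
```

```bash
cat > look.py <<'E'
import sys
from h import *
o=get_obs();print(o['time'],o['tool_pos'],o['contact_force'])
x0,y0=210,130
a=capture("top")[150:290,210:400];b=capture("scene")[150:290,190:380]
cv2.imwrite(f"pics/{sys.argv[1]}.png",cv2.resize(np.hstack([a,b])[:,:,::-1],None,fx=2,fy=2,interpolation=cv2.INTER_CUBIC))
C=np.array([481.3,190.8])
for n,im,off in (("top",a,(210,150)),("scene",b,(190,150))):
    hs=cv2.cvtColor(im.copy(),cv2.COLOR_RGB2HSV).astype(int);H,s,v=hs[...,0],hs[...,1],hs[...,2]
    k,l,st,c=cv2.connectedComponentsWithStats((((H<10)|(H>170))&(s>130)&(v>80)).astype(np.uint8))
    for i in range(1,k):
        if st[i,4]>12:
            P=onz(n,c[i]+off,81)[:2]-C;print(n,st[i,4],c[i]+off,"r",np.hypot(*P).round(1),"ang",np.degrees(np.arctan2(P[1],P[0])).round(1))
E
python3 look.py l1
```

```text
4.475 [493.91495026 240.88762903  76.14891896] [ 0.25424165 -0.0729757   0.60930439]
top 24 [397.58333333 272.125     ] r 255.1 ang -109.3
scene 73 [267.2739726  202.52054795] r 42.9 ang 22.2
```

View pics/l1.png

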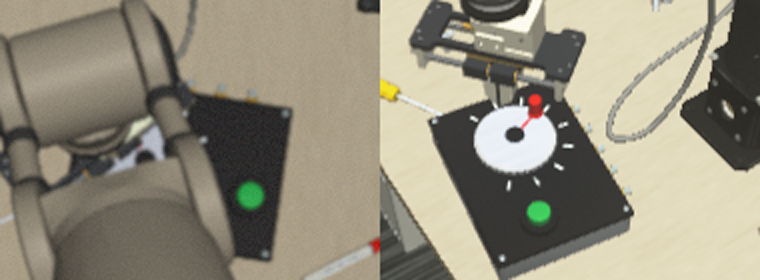

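The scene view shows the post untouched at (267,202), bearing 22.2°. The fingers are down behind it on the anticlockwise side, and the top view is blocked by the arm. I'll sweep about the dial axis at 4° per row.

Request:
arm_command(
  gripper=[0,0,0,0,0],
  dp=[
    [-0.08,-0.12,0],
    [-0.08,-0.12,0],
    [-0.08,-0.12,0],
    [-0.08,-0.12,0],
    [-0.08,-0.12,0],
  ],
  twist=[0.8,0.8,0.8,0.8,0.8],
)

```text
time: 5.2
tool_pos: [511.0, 233.7, 77.6]
tcp_rot: [-3.142, 0.002, -2.796]
contact_force: [-0.2, 0.1, -0.1]
grip_width: 0.7
finger_force: 0.0
```

Request:
arm_command(
  gripper=[0,0,0,0,0],
  dp=[
    [-0.08,-0.12,0],
    [-0.08,-0.12,0],
    [-0.08,-0.12,0],
    [-0.08,-0.12,0],
    [-0.08,-0.12,0],
  ],
  twist=[0.8,0.8,0.8,0.8,0.8],
)

```text
time: 5.82
tool_pos: [523.5, 222.0, 77.7]
tcp_rot: [3.14, 0.001, 3.138]
contact_force: [-3.4, 4.8, 1.3]
grip_width: 0.3
finger_force: 2.6
```

```bash
cat > st.py <<'E'
from h import *
o=get_obs();p=o['tool_pos'][:2]-[481.3,190.8];y=o['tcp_rot'][2]+np.pi;e=np.array([np.cos(y),np.sin(y)])
print("theta",np.degrees(y).round(1),"r",p@e,"t",p@[-e[1],e[0]],"z",o['tool_pos'][2],o['contact_force'].round(1))
E
python3 st.py; python3 look.py l2
```

```text
theta 359.8 r 42.09372265836416 t 31.304044839836983 z 77.67589888074707 [-3.4  4.8  1.3]
5.825 [523.49563922 221.96653239  77.67589888] [-3.39123927  4.75967986  1.34311625]
top 23 [397.65217391 272.2173913 ] r 255.3 ang -109.4
scene 18 [267.72222222 205.22222222] r 37.2 ang 13.1
```

Request:
arm_command(
  gripper=[0,0,0,0,0],
  dp=[
    [-0.08,-0.12,0],
    [-0.08,-0.12,0],
    [-0.08,-0.12,0],
    [-0.08,-0.12,0],
    [-0.08,-0.12,0],
  ],
  twist=[0.8,0.8,0.8,0.8,0.8],
)

```text
time: 6.55
tool_pos: [531.7, 205.5, 77.9]
tcp_rot: [3.139, 0.002, 2.79]
contact_force: [-0.2, 2.9, 1.3]
grip_width: 0.5
finger_force: 1.7
```

Request:
arm_command(
  gripper=[0,0,0,0,0],
  dp=[
    [-0.08,-0.12,0],
    [-0.08,-0.12,0],
    [-0.08,-0.12,0],
    [-0.08,-0.12,0],
    [-0.08,-0.12,0],
  ],
  twist=[0.8,0.8,0.8,0.8,0.8],
)

```text
time: 7.18
tool_pos: [534.1, 187.4, 78.2]
tcp_rot: [3.138, 0.002, 2.441]
contact_force: [1.1, 2.2, 2.9]
grip_width: 0.2
finger_force: 1.6
```

```bash
python3 st.py; python3 look.py l3
```

```text
theta 319.9 r 42.59056796062475 t 31.454132482157092 z 78.16120559265445 [1.1 2.2 2.9]
7.175 [534.13754946 187.40702254  78.16120559] [1.10920812 2.17594175 2.94053337]
top 23 [397.65217391 272.2173913 ] r 255.3 ang -109.4
```

View pics/l3.png

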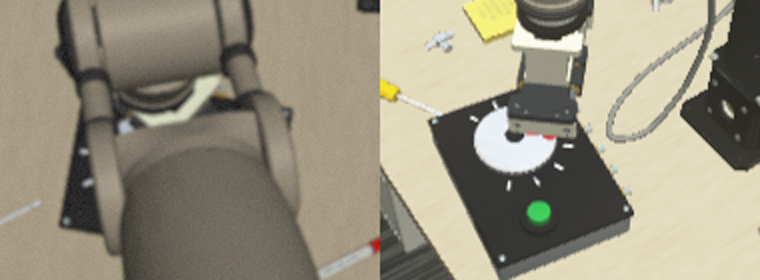

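The post is partly hidden by the gripper, with its red foot at about (273,217) in scene pixels, close to the -36° expected. Contact force is 2–4 N, so I'll continue.

Request:
arm_command(
  gripper=[0,0,0,0,0],
  dp=[
    [-0.08,-0.12,0],
    [-0.08,-0.12,0],
    [-0.08,-0.12,0],
    [-0.08,-0.12,0],
    [-0.08,-0.12,0],
  ],
  twist=[0.8,0.8,0.8,0.8,0.8],
)

```text
time: 7.9
tool_pos: [529.9, 170.4, 77.8]
tcp_rot: [3.137, 0.001, 2.093]
contact_force: [1.3, -0.0, 2.3]
grip_width: 0.6
finger_force: 1.1
```

Request:
arm_command(
  gripper=[0,0,0,0,0],
  dp=[
    [-0.06,-0.09,0],
    [-0.06,-0.09,0],
    [-0.06,-0.09,0],
    [-0.06,-0.09,0],
    [-0.06,-0.09,0],
  ],
  twist=[0.6,0.6,0.6,0.6,0.6],
)

```text
time: 8.52
tool_pos: [522.3, 158.2, 77.8]
tcp_rot: [3.139, 0.001, 1.832]
contact_force: [1.6, -0.4, 4.3]
grip_width: 0.4
finger_force: 1.8
```

```bash
python3 st.py; python3 look.py l4
```

```text
theta 285.0 r 42.12390447766979 t 31.151491498173694 z 77.78687209080672 [ 1.6 -0.4  4.3]
8.525 [522.27784921 158.1556341   77.78687209] [ 1.58857705 -0.42944715  4.26050632]
top 23 [397.65217391 272.2173913 ] r 255.3 ang -109.4
scene 67 [271.71641791 222.08955224] r 43.3 ang -66.8
```

View pics/l4.png

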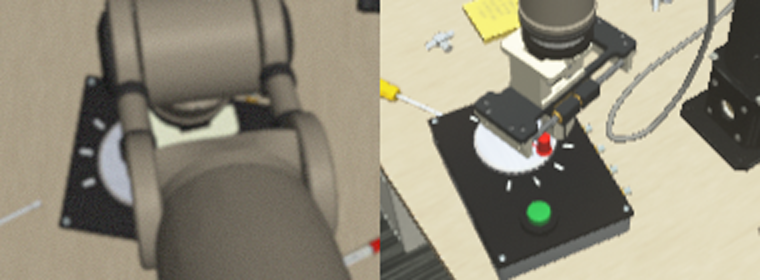

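The post is visible at about (272,222), bearing -67°, which is click 6 (three steps made). I'll take the last step slowly.

Request:
arm_command(
  gripper=[0,0,0,0,0],
  dp=[
    [-0.05,-0.075,0],
    [-0.05,-0.075,0],
    [-0.05,-0.075,0],
    [-0.05,-0.075,0],
    [0,0,0],
  ],
  twist=[0.5,0.5,0.5,0.5,0],
)

```text
time: 9.25
tool_pos: [515.6, 152.0, 77.3]
tcp_rot: [3.139, -0.0, 1.659]
contact_force: [3.1, -0.8, 2.8]
grip_width: 0.3
finger_force: 2.1
```

```bash
python3 st.py; python3 look.py l5
```

```text
theta 275.1 r 41.73397116460742 t 30.758288138173764 z 77.32321669409967 [ 3.1 -0.8  2.8]
9.25 [515.63091915 151.95177444  77.32321669] [ 3.05287853 -0.81972333  2.84524353]
top 23 [397.65217391 272.2173913 ] r 255.3 ang -109.4
scene 68 [269.69117647 223.95588235] r 43.1 ang -76.3
```

Request:
arm_command(
  gripper=[0,0,0,0,0],
  dp=[
    [-0.04,-0.06,0],
    [-0.04,-0.06,0],
    [-0.04,-0.06,0],
    [-0.04,-0.06,0],
    [0,0,0],
  ],
  twist=[0.4,0.4,0.4,0.4,0],
)

```text
time: 9.98
tool_pos: [510.4, 147.9, 77.1]
tcp_rot: [3.138, -0.001, 1.516]
contact_force: [8.9, 1.3, 1.7]
grip_width: 0.5
finger_force: 3.4
```

```bash
python3 st.py; python3 look.py l6
```

```text
theta 266.9 r 41.23962152649936 t 31.36350167224979 z 77.07723169554312 [8.9 1.3 1.7]
9.975 [510.35188925 147.90054369  77.0772317 ] [8.89702158 1.25781211 1.6930735 ]
top 24 [397.54166667 272.20833333] r 255.1 ang -109.4
scene 70 [268.1        224.92857143] r 42.7 ang -82.5
```

Request:
arm_command(
  gripper=[0,0,0,0,0],
  dp=[
    [-0.01,-0.03,0],
    [0,0,0],
    [-0.01,-0.03,0],
    [0,0,0],
    [0,0,0],
  ],
  twist=[0.2,0,0.2,0,0],
)

```text
time: 10.7
tool_pos: [506.8, 147.3, 76.4]
tcp_rot: [-3.14, 0.0, 1.483]
contact_force: [1.9, 0.6, 0.3]
grip_width: -0.3
finger_force: 0.0
```

```bash
python3 st.py; python3 look.py l7
```

```text
theta 265.0 r 41.09222234215082 t 29.19686392701549 z 76.4213356339878 [1.9 0.6 0.3]
10.7 [506.7731583  147.30119764  76.42133563] [1.90440301 0.59955317 0.31405368]
top 23 [397.65217391 272.2173913 ] r 255.3 ang -109.4
scene 68 [264.41176471 226.94117647] r 42.9 ang -96.3
```

View pics/l7.png

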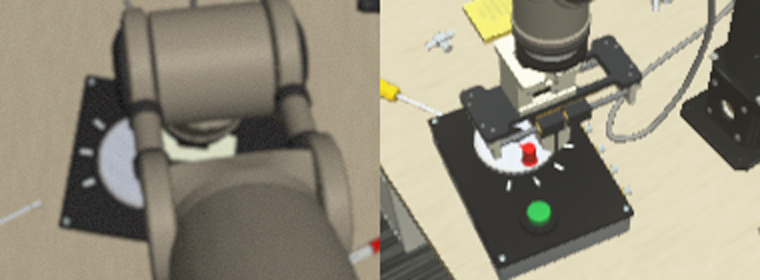

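The post snapped to -96.3° (nominal -97.6°), which is the fourth click, and the finger is off it. I'll back away, lift, and go over the button.

Request:
arm_command(
  gripper=[0,0,0,0,0],
  dp=[
    [0,0.2,0],
    [0,0.2,0],
    [0,0,-0.8],
    [0,0,-0.8],
    [0,0,-0.8],
  ],
  twist=[0,0,0,0,0],
)

```text
time: 11.42
tool_pos: [517.6, 146.3, 137.3]
tcp_rot: [3.142, -0.0, 1.483]
contact_force: [-0.5, 1.2, -0.0]
grip_width: 0.6
finger_force: 0.0
```

Request:
arm_command(
  gripper=[0,0,0,0,0],
  dp=[
    [-0.57,-0.51,0],
    [-0.57,-0.51,0],
    [-0.57,-0.51,0],
    [-0.57,-0.51,0],
    [-0.57,-0.51,0],
  ],
  twist=[0,0,0,0,0],
)

```text
time: 12.05
tool_pos: [447.4, 80.5, 136.8]
tcp_rot: [3.141, -0.0, 1.483]
contact_force: [0.3, -1.0, -0.0]
grip_width: 0.3
finger_force: 0.0
```

Request:
arm_command(
  gripper=[0,0,0,0,0],
  dp=[
    [0,0,0.8],
    [0,0,0.8],
    [0,0,0.4],
    [0,0,0],
    [0,0,0],
  ],
  twist=[0,0,0,0,0],
)

```text
time: 12.68
tool_pos: [448.1, 81.0, 87.2]
tcp_rot: [3.141, -0.0, 1.483]
contact_force: [1.0, 0.4, 0.6]
grip_width: 0.5
finger_force: 0.0
```

```bash
python3 look.py l8
```

```text
12.675 [448.05297718  81.03849416  87.24360788] [0.98850991 0.43212818 0.61933575]
top 58 [302.94827586 232.22413793] r 43.3 ang -97.8
```

View pics/l8.png

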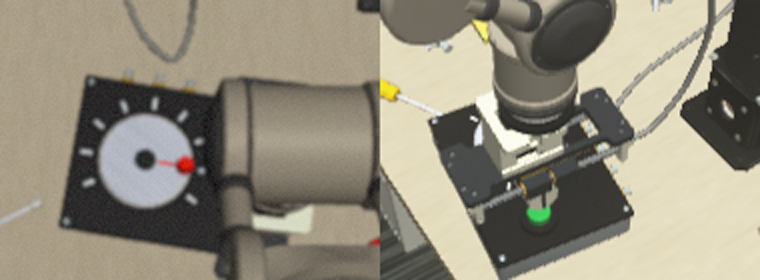

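The top view shows the post at (303,232), bearing -97.8°, so it rests in the fourth click. The scene view shows the fingertips right over the green button. I'll press in small steps.

Request:
arm_command(
  gripper=[0,0,0,0,0],
  dp=[
    [0,0,0.3],
    [0,0,0.24],
    [0,0,0.12],
    [0,0,0.08],
    [0,0,0],
  ],
  twist=[0,0,0,0,0],
)

```text
time: 13.4
tool_pos: [447.4, 81.0, 68.2]
tcp_rot: [-3.141, -0.0, 1.483]
contact_force: [-0.2, 0.0, 4.2]
grip_width: 0.5
finger_force: 1.8
```

Request:
arm_command(
  gripper=[0,0,0,0,0],
  dp=[
    [0,0,0.04],
    [0,0,0.04],
    [0,0,0],
    [0,0,0],
    [0,0,0],
  ],
  twist=[0,0,0,0,0],
)

```text
time: 14.02
tool_pos: [447.4, 81.0, 66.3]
tcp_rot: [-3.141, -0.0, 1.483]
contact_force: [-2.0, -1.1, 5.4]
grip_width: 0.9
finger_force: 2.6
```

Request:
arm_command(
  gripper=[0,0,0,0,0],
  dp=[
    [0,0,0.04],
    [0,0,0],
    [0,0,0.03],
    [0,0,0],
    [0,0,0],
  ],
  twist=[0,0,0,0,0],
)

```text
time: 14.65
tool_pos: [447.5, 81.0, 65.9]
tcp_rot: [3.141, -0.0, 1.483]
contact_force: [-7.4, -0.5, 21.0]
grip_width: 0.4
finger_force: 10.9
```

The button is at its hard stop: z is 65.9 mm and the force is 21 N. I'll lift straight up and move clear.

Request:
arm_command(
  gripper=[0,0,0,0,0],
  dp=[
    [0,0,-0.2],
    [0,0,-0.6],
    [0,0,-1],
    [0,0,-1],
    [0,0,-1],
  ],
  twist=[0,0,0,0,0],
)

```text
time: 15.28
tool_pos: [447.8, 81.0, 160.0]
tcp_rot: [3.141, -0.0, 1.483]
contact_force: [0.9, -0.5, -0.4]
grip_width: 0.3
finger_force: 0.0
```

Request:
arm_command(
  gripper=[0,0,0,0,0],
  dp=[
    [-1,0,0],
    [-1,0,0],
    [-1,0,0],
    [-1,0,0],
    [0,0,0],
  ],
  twist=[0,0,0,0,0],
)

```text
time: 15.9
tool_pos: [438.9, -19.7, 159.3]
tcp_rot: [3.141, 0.0, 1.48]
contact_force: [0.3, 0.2, -0.6]
grip_width: 0.2
finger_force: 0.0
```

```bash
python3 look.py l9
python3 - <<'E'
from h import *
im=cv2.cvtColor(capture("scene"),cv2.COLOR_RGB2HSV).astype(int)
m=(im[...,0]>45)&(im[...,0]<85)&(im[...,1]>120)&(im[...,2]>60)
c,st,_=blob(m,(269,257),20);print("button",c,st,"z at known xy by row, was 255.84")
E
```

```text
15.9 [438.92919471 -19.74076743 159.25763372] [ 0.32763104  0.18085397 -0.5572132 ]
top 58 [303.         232.12068966] r 43.4 ang -97.5Traceback (most recent call last):
  File "<stdin>", line 4, in <module>
  File "h.py", line 17, in blob
    i=max(k,key=lambda i:st[i,4]);return c[i],st[i],l==i
ValueError: max() iterable argument is empty
```

View pics/l9.png

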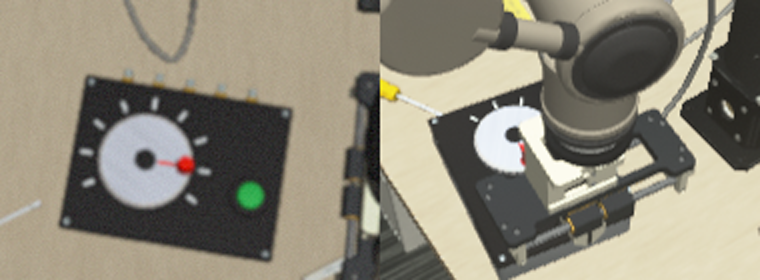

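The top view shows the post in the fourth click at -97.5°, the button up and the arm clear of the box, so I'm handing the job in.

```bash
python3 -c "
from plant import *
print(close_job())"
```

```text
the job is handed in; nothing more can be done
None
```

I pushed the dial exactly four clicks clockwise (measured bearing -97.5°, nominal -97.6°), then pressed the green button to its stop and released it, and handed the job in at about 16 s; no verdict was returned.

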